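# Stop a coasting flat-grinder plate by touch and lock it with the pin

### The job

The plate of the flat grinder is still coasting after switch-off. Slow it by touching its bare metal rim lightly with the closed fingertips, keeping off the dark abrasive disc in the middle, until it stands still with its locking hole right under the slot in the bridge, and take the fingers off; then draw the red lock pin out of its park bore and push it gently down through the slot into the hole until its shoulder sits on the bridge, so that the plate is locked for the disc change, and let go. Leave the things that stand round the grinder where they are.

Things in the scene. Friction and masses are not known exactly. Their poses are not given: they have to be found in the camera images.
- grinder: Flat grinder: white housing 220 x 220 mm on feet, flat top 70 mm above the worktop, a round steel plate turning on it. Origin: centre of its underside, on the plate's axis; z up, x from the front panel (black dial, red switch; it faces the robot) to the back, y left. A grey bent splash guard, up to 119 mm high, stands 107 mm from the axis along the plate's far right quarter.
- bridge: Steel bridge fixed to the housing: a post in its far left corner (45 deg between the grinder's x and y) carries an arm, 34 mm wide and 12 mm thick, inward over the rim of the plate; top face 110 mm above the worktop, underside 98 mm, 6 mm clear of the plate. Same origin and axes as grinder. The pin may press on it with at most 35 N.
- lock_slot (a point): Centre of the slot in the bridge, at its top face (110 mm high), 78 mm from the axis of the plate. The slot goes straight through: 13 mm long along the plate's radius, 9.5 mm wide along the turning direction.
- park_bore (a point): Centre of the mouth of the bore in the housing top (70 mm high) in the front right corner, at x = -90, y = -90 mm in the grinder's frame, where the lock pin stands at the start. Bore 10 mm wide, 33 mm deep.
- plate (a joint): Plate angle in rad, growing counter-clockwise seen from above, counting on over turns. At every whole multiple of 2 pi the locking hole is exactly under the slot. The plate coasts counter-clockwise at 2 to 4 rad/s at first and would run on over half a minute. About 3 N on the rim slows it by some 15 rad/s per second. Let go at rest it may spring back up to 0.03 rad, then stays.
- plate_hole (a point): Mouth of the locking hole, at the top face of the plate (92 mm high), 78 mm from the axis; it goes round with the plate. Hole 11 mm wide, through the 14 mm thick plate; a red paint line runs from it out to the edge.
- plate_centre (a point): Centre of the plate, on its axis, at its top face (92 mm above the worktop). The plate is a steel disc of 190 mm diameter; the bare rim to be touched lies 52 to 95 mm from this point. A fingertip resting on the rim can also turn the plate by dragging it round.
- spindle: Spindle under the plate, on its axis, 72 mm above the worktop; it carries plate and abrasive disc, and what presses on them presses on it. It is cushioned: it gives from about 1.5 N on and sinks 1 mm for every 8 N, up to 5 mm. Its bearing is delicate: the fingers may press on it with at most 12 N, the pin with at most 35 N.
- abrasive: Dark abrasive disc of 100 mm diameter and 2 mm thick on the middle of the plate, with a knurled clamp nut 18 mm high; origin at the centre of its underside, 92 mm above the worktop. It turns with the plate; the fingers must not touch it.
- lock_pin: Red lock pin, upright in the park bore. Origin at its lower tip (41 mm above the worktop when parked), z up to its head. Shank 8 mm thick, 29 mm long, tip bevelled over 2 mm; then a shoulder 18 mm wide, 4 mm thick, and a knurled red head 17 mm wide; 57 mm in all, about 45 g. Fully home, the shoulder sits on the bridge, the tip 81 mm above the worktop, 11 mm deep in the plate.
- pin_tip (a point): Lower tip of the lock pin (its origin).
- pin_grip (a point): Middle of the red head of the lock pin, on its axis, 45 mm above its tip: the place to grip it from above.
- stone_model: Yellow and white plaster jaw model, 56 x 66 x 49 mm, to the left of the grinder; origin at the centre of its underside. Bystander, to be left where it is.
- amber_bottle: Small brown bottle with a white cap, 27 mm wide and 53 mm high, left of the grinder towards the back; origin at the centre of its underside. Bystander.
- wheel_box: Small white box with a clear lid, 36 x 50 x 16 mm, at the front right of the grinder; origin at the centre of its underside. Bystander.
- dappen_dish: Light blue octagonal glass dish, 33 mm wide and 27 mm high, on the left; origin at the centre of its underside. Bystander.

How it is judged:
By the outcome, as a careful person would: the job done as asked, in the order asked, and still so for the second after the job is handed in, with the robot touching nothing.
It also fails if it takes over 58 s, if anything falls off the work surface, if the arm or the gripper's body presses on something with over 40 N, if the wrist force passes 120 N, or if a joint passes its speed limit or range.

### The arm

A 6-joint arm with a two-finger parallel gripper is mounted at the origin on a cart in front of the work surface, level with it; the furniture and walls round the work are solid. World frame = base frame: x ahead of the robot, y to its left, z up, the work surface at z = 0. Lengths are in m, angles in rad, forces in N, time in s.
With the tool pointing down it reaches from about 0.25 to 0.775 m from the base axis. Payload 4 kg.
Tool frame: the origin (TCP) lies at the very end of the fingers, on their centre line; the grasp point (between the pads) lies 19 mm behind it (tcp_to_grasp is the distance from the TCP to the grasp point, in m); z points along the fingers, y is the line along which they close (so a half turn about z gives the same grasp; the last joint's range is limited). The gripper opens to 94 mm and grips with 3 to 60 N. Pads are 16 mm wide; open, the fingers measure 119 mm over their backs; the gripper's body (75 mm by 177 mm) begins 78 mm behind the grasp point.
Start: joints at [-1.282, 0.087, 1.371, -0, 1.684, -0.103], TCP at [0.21, -0.508, 0.206] pointing down, gripper open.
Joint ranges: [-3.1, 3.1], [-0.76, 2.03], [0.27, 2.55], [-1.08, 4.22], [0.17, 2.65], [-2.57, 2.57]. Speed limits (rad/s): [2.79, 2.79, 3.14, 3.14, 3.14, 3.14].

### API

Orientations are given as [roll, pitch, yaw] about the fixed x, y, z axes, in that order (R = Rz(yaw) Ry(pitch) Rx(roll)).
In Python, from bench import * gives the robot as it stands.
- The arm moves only by the shell command python3 -m creep 'ROWS'. ROWS is a JSON list of rows, 1 to 20 of them, each written [opening, [dx, dy, dz], turn]: the finger opening in m, then dx, dy, dz in cm, then a turn about the tool's z in rad; each row shifts and turns the commanded pose from where the row before left it, along the tool's axes as they then stand; what a row does not reach is not made up. A row lasts 1/12 s, in which the tool goes at most 0.0417 m and 0.125 rad, less where a joint would pass 70% of its speed; a pose out of reach is approached as far as the arm can. The fingers move at their own pace and stop on an object; the grip force is fixed at half the most. Time passes only in rows, so rows that do not move let the fingers close. It prints the time, the measured TCP pose, the force, the opening and the grip force at its end. Input that does not fit is refused with a message, and nothing moves.
- get_obs(): the state, without advancing time (a new reading comes with each control period).
- snapshot(name): name is "side" or "top"; returns a dict with "color" (384x512x3 uint8, blue, green, red), "fx", "fy", "cx", "cy" (pixels), "k1" (the pictures are not rectified: a ray, as slopes to the right and down, at radius r is drawn at 1 + k1 r^2 times it, then the intrinsics apply), "extrinsics" (4x4, takes a point from world to camera coordinates). Camera axes: x right, y down, z forward; pixel columns grow to the right and rows downward; lengths in m; the calibration is good to about 2 mm. A picture is of the moment at which its call begins. There is no depth.
- close_job(): hands the job in; it is judged then, once.
The state is a dict: "time": time; "joint_positions": joint angles; "qvel": joint speeds; "joint_torque": joint torques, N m; "tool_pos": TCP position; "ee_rot": TCP orientation; "wrist_force": force on the tool from outside, world axes, zero at the start; "wrist_torque": the same for the moment, N m; "width": finger opening in m; "finger_force": force on a finger pad.
Only numpy, scipy, OpenCV 4.12 (cv2) and the standard library are available. Lean on these libraries where they do the work, as an engineer would, in place of code of your own. Each camera call takes 0.05 s, during which the arm holds its last target. There are 200 camera calls.

## Working session

There is one attempt and no reset: what is moved stays moved. The work goes in short steps, Python scripts to look and compute and a shell command to move; the robot and the scene stay as the last step left them, time stands still between calls to the robot, and variables do not carry over. Pictures are saved under pics/ and viewed, at most 10 in all, crops included, and the job is handed in when it is done.

```bash
ls; mkdir -p pics
python3 - <<'E'
from bench import *
import cv2
o=get_obs(); print({k:o[k] for k in ("time","tool_pos","ee_rot","width","wrist_force")})
for n in ("top","side"):
    s=snapshot(n); cv2.imwrite(f"pics/{n}0.png",s["color"]); print(n,s["fx"],s["fy"],s["cx"],s["cy"],s["k1"],s["extrinsics"])
E
```

```text
pics
{'time': 0.0, 'tool_pos': array([ 0.20987654, -0.50778513,  0.20433383]), 'ee_rot': array([-3.13940969e+00, -2.19672420e-04,  3.91825300e-01]), 'width': 0.09409423813321774, 'wrist_force': array([-0.1133507 ,  0.74882732,  0.84465771])}
top 385.06511895080297 385.06511895080297 256.28255853317904 197.27125098512812 -0.07202563305100376 [[ 0.00394063 -0.99982588  0.01823955 -0.16849909]
 [-0.98129511 -0.00737692 -0.19236813  0.53628188]
 [ 0.19246918 -0.01714033 -0.98115331  0.95350644]
 [ 0.          0.          0.          1.        ]]
side 379.00465000594323 379.00465000594323 251.42020806193923 187.31987743669418 -0.11032831610565944 [[-0.99407834 -0.10678944  0.02010659  0.4974869 ]
 [-0.06152292  0.40057558 -0.91419589  0.20826444]
 [ 0.08957225 -0.91001935 -0.40477351  0.78425268]
 [ 0.          0.          0.          1.        ]]
```

View pics/top0.png

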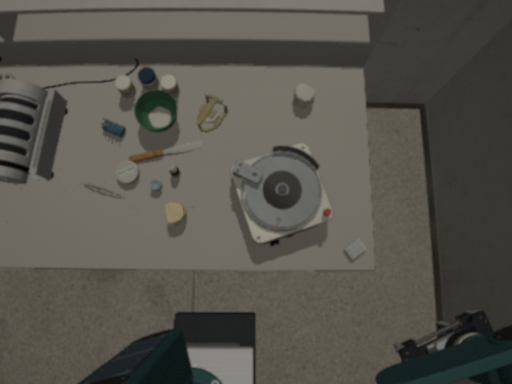

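View pics/side0.png

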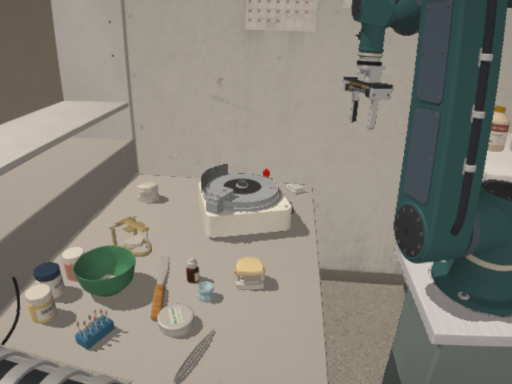

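Top view: the grinder plate is centred near (282,190), the bridge is at (247,172), the red pin at (327,212) and the guard at (297,155). Side view: the red pin is at (266,173) and the bridge at (215,200). Next I'll write the helpers and get a first measurement.

```bash
cat > h.py <<'E'
from bench import *
import cv2, numpy as np
def K(s): return np.array([[s["fx"],0,s["cx"]],[0,s["fy"],s["cy"]],[0,0,1.]]), np.array([s["k1"],0,0,0.])
def ray(s,uv):
    k,d=K(s); E=np.array(s["extrinsics"]); n=cv2.undistortPoints(np.array(uv,float).reshape(1,-1,2),k,d)[0]
    v=np.c_[n,np.ones(len(n))]@E[:3,:3]; return -E[:3,:3].T@E[:3,3], v
def onz(s,uv,z):
    c,v=ray(s,uv); return c+v*((z-c[2])/v[:,2])[:,None]
def proj(s,p):
    k,d=K(s); E=np.array(s["extrinsics"]); return cv2.projectPoints(np.array(p,float).reshape(-1,1,3),cv2.Rodrigues(E[:3,:3])[0],E[:3,3],k,d)[0][:,0]
def tri(s1,u1,s2,u2):
    c1,a=ray(s1,[u1]);c2,b=ray(s2,[u2]); t=np.linalg.lstsq(np.c_[a[0],-b[0]],c2-c1,rcond=None)[0]
    p,q=c1+a[0]*t[0],c2+b[0]*t[1]; return (p+q)/2,np.linalg.norm(p-q)
def red(im,sat=130):
    h=cv2.cvtColor(im,cv2.COLOR_BGR2HSV); return ((((h[...,0]<8)|(h[...,0]>172))&(h[...,1]>sat)&(h[...,2]>50))*255).astype(np.uint8)
def blobs(m,a=2):
    n,l,st,c=cv2.connectedComponentsWithStats(m); return [(c[i].round(2).tolist(),int(st[i,4])) for i in range(1,n) if st[i,4]>=a]
E
python3 - <<'E'
from h import *
s=snapshot("top");t=snapshot("side")
for n,x in(("top",s),("side",t)): print(n,blobs(red(x["color"])))
a=s["color"][135:255,220:380]; b=t["color"][150:240,180:320]
cv2.imwrite("pics/c0.png",np.vstack([cv2.convertScaleAbs(cv2.resize(a,(480,360),interpolation=cv2.INTER_CUBIC),alpha=1.4),cv2.resize(cv2.resize(b,None,fx=2.6,fy=2.6,interpolation=cv2.INTER_CUBIC),(480,234))]))
# housing (bright, low sat) top
E
```

```text
top [([327.0, 211.5], 22)]
side [([495.5, 125.0], 6), ([505.12, 126.38], 8), ([496.5, 130.0], 4), ([265.82, 172.62], 40)]
```

View pics/c0.png

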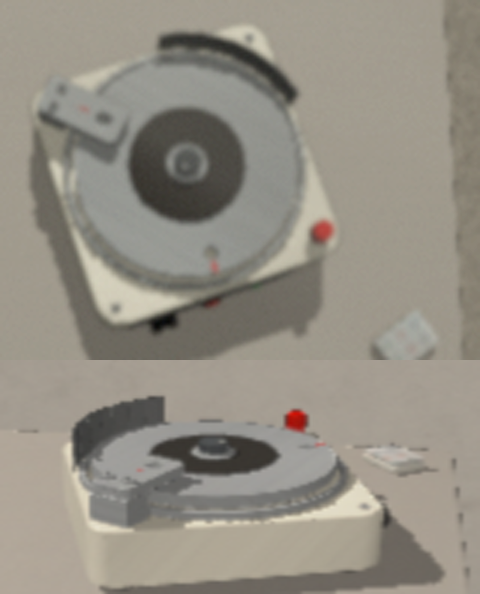

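```bash
cat >> h.py <<'E'
def geo(s):
    g=cv2.cvtColor(s["color"],cv2.COLOR_BGR2GRAY); m=np.zeros_like(g); cv2.circle(m,(282,190),26,255,-1)
    m=((g<75)&(m>0)).astype(np.uint8)*255
    c=max(cv2.findContours(m,cv2.RETR_EXTERNAL,cv2.CHAIN_APPROX_NONE)[0],key=cv2.contourArea)
    p=onz(s,c[:,0],.094); hull=cv2.convexHull(np.float32(p[:,:2])); (x,y),r=cv2.minEnclosingCircle(hull); e=cv2.fitEllipse(np.float32(p[:,:2]))
    return np.array(e[0]),e[1],r
def pangle(s,c,yaw):
    # red paint line on the plate, near r=.085; angle relative to slot
    im=s["color"].astype(float); th=np.arange(0,2*np.pi,.01); best=[]
    rr=np.linspace(.080,.093,8); P=np.array([[c[0]+r*np.cos(t),c[1]+r*np.sin(t),.092] for t in th for r in rr])
    u=proj(s,P).astype(np.float32); v=cv2.remap(im.astype(np.float32),u[:,:1],u[:,1:],cv2.INTER_LINEAR)[:,0]
    q=(v[:,2]-(v[:,0]+v[:,1])/2).reshape(len(th),-1).mean(1); q=q-np.median(q)
    rel=(th-yaw-np.pi/4+np.pi)%(2*np.pi)-np.pi; i=q.argmax(); w=np.exp(1j*th)*(q>q[i]*.4)*(np.abs(np.angle(np.exp(1j*(th-th[i]))))<.15)*q
    return float(np.angle(w.sum()*np.exp(-1j*(yaw+np.pi/4)))),float(q[i])
E
python3 - <<'E'
from h import *
s=snapshot("top");t=snapshot("side")
c,ax,r=geo(s); print("c",c,ax,r)
p,e=tri(s,(327,211.5),t,(265.82,172.62)); print("pin",p,e, onz(s,[(327,211.5)],.095), onz(t,[(265.8,172.6)],.084))
d=p[:2]-c; print(np.linalg.norm(d),np.arctan2(d[1],d[0])+3*np.pi/4)
S=onz(s,[(254.7,174.3)],.110)[0]; d=S[:2]-c; print("slot",S,np.linalg.norm(d),np.arctan2(d[1],d[0])-np.pi/4)
yaw=.3
d=(p[:2]-c);yaw=np.arctan2(d[1],d[0])+3*np.pi/4
print(get_obs()["time"])
for i in range(3):
    tt=get_obs()["time"]; a=snapshot("top"); print(tt,pangle(a,c,yaw))
E
```

```text
Traceback (most recent call last):
  File "h.py", line 22, in geo
    p=onz(s,c[:,0],.094); hull=cv2.convexHull(np.float32(p[:,:2])); (x,y),r=cv2.minEnclosingCircle(hull); e=cv2.fitEllipse(np.float32(p[:,:2]))
                                                                                                            ~~~~~~~~~~~~~~^^^^^^^^^^^^^^^^^^^^^
cv2.error: OpenCV(4.12.0) /io/opencv/modules/imgproc/src/shapedescr.cpp:361: error: (-201:Incorrect size of input array) There should be at least 5 points to fit the ellipse in function 'fitEllipseNoDirect'
```

```bash
sed -i 's/m=((g<75)&(m>0))/th=cv2.threshold(g[m>0],0,255,cv2.THRESH_OTSU)[0]; m=((g<th)\&(m>0))/' h.py
python3 - <<'E'
from h import *
s=snapshot("top");t=snapshot("side")
c,ax,r=geo(s); print("c",c,ax,r)
p,e=tri(s,(327,211.5),t,(265.82,172.62)); print("pin",p,e, onz(s,[(327,211.5)],.095), onz(t,[(265.8,172.6)],.084))
d=p[:2]-c; print(np.linalg.norm(d),np.arctan2(d[1],d[0])+3*np.pi/4)
S=onz(s,[(254.7,174.3)],.110)[0]; d=S[:2]-c; print("slot",S,np.linalg.norm(d),np.arctan2(d[1],d[0])-np.pi/4)
d=(p[:2]-c);yaw=np.arctan2(d[1],d[0])+3*np.pi/4
for i in range(3):
    tt=get_obs()["time"]; a=snapshot("top"); print(tt,pangle(a,c,yaw))
E
```

```text
Traceback (most recent call last):
  File "h.py", line 22, in geo
    p=onz(s,c[:,0],.094); hull=cv2.convexHull(np.float32(p[:,:2])); (x,y),r=cv2.minEnclosingCircle(hull); e=cv2.fitEllipse(np.float32(p[:,:2]))
                                                                                                            ~~~~~~~~~~~~~~^^^^^^^^^^^^^^^^^^^^^
cv2.error: OpenCV(4.12.0) /io/opencv/modules/imgproc/src/shapedescr.cpp:361: error: (-201:Incorrect size of input array) There should be at least 5 points to fit the ellipse in function 'fitEllipseNoDirect'
```

```bash
sed -i 's/reshape(1,-1,2),k,d)\[0\]/reshape(-1,1,2),k,d).reshape(-1,2)/' h.py
cat > m.py <<'E'
from h import *
s=snapshot("top");t=snapshot("side")
c,ax,r=geo(s); print("c",c,ax,r)
p,e=tri(s,(327,211.5),t,(265.82,172.62)); print("pin",p,e, onz(s,[(327,211.5)],.095), onz(t,[(265.8,172.6)],.084))
d=p[:2]-c; print(np.linalg.norm(d),np.arctan2(d[1],d[0])+3*np.pi/4)
S=onz(s,[(254.7,174.3)],.110)[0]; d=S[:2]-c; print("slot",S,np.linalg.norm(d),np.arctan2(d[1],d[0])-np.pi/4)
d=(p[:2]-c);yaw=np.arctan2(d[1],d[0])+3*np.pi/4
for i in range(3):
    tt=get_obs()["time"]; a=snapshot("top"); print(tt,pangle(a,c,yaw))
E
python3 m.py
```

```text
c [ 0.55001438 -0.22880162] (0.09548930823802948, 0.09656278789043427) 0.04966501146554947
pin [ 0.49587815 -0.34275074  0.09086516] 0.0020905547856022197 [[ 0.49416128 -0.34186552  0.095     ]] [[ 0.49801416 -0.36064162  0.084     ]]
0.12615519373086023 0.3418754367547381
slot [ 0.58457211 -0.16026715  0.11      ] 0.07675422589894833 0.3183654173041903
0.5 (-2.4603270547739147, 18.1240234375)
0.55 (-2.2713088962399075, 18.13494873046875)
0.6 (-2.0793983015493245, 19.145263671875)
```

Centre ≈ (0.550,-0.229), yaw ≈ 0.33, and the plate turns at about 3.8 rad/s. The crop shows the slot at (254.7,174.3) and the hole with its red line at (291,220) in top-image pixels. I'll move above the front rim with the fingers closed.

The rows are not in the units I measure in: shifts go in cm. I convert before sending: 0.029 m is 2.9, 0.028 m is 2.8.

```bash
python3 -m creep '[[0,[2.9,-1.1,0.6],0],[0,[2.9,-1.1,0.6],0],[0,[2.9,-1.1,0.6],0],[0,[2.9,-1.1,0.6],0],[0,[2.9,-1.1,0.6],0],[0,[2.9,-1.1,0.6],0],[0,[2.9,-1.1,0.6],0],[0,[2.9,-1.1,0.6],0],[0,[2.9,-1.1,0.6],0],[0,[2.9,-1.1,0.6],0],[0,[2.8,-1.1,0.6],0],[0,[2.8,-1.1,0.6],0],[0,[0,0,1],0],[0,[0,0,1],0],[0,[0,0,0],0],[0,[0,0,0],0]]'
python3 - <<'E'
from h import *
o=get_obs();print(o["time"],o["tool_pos"],o["ee_rot"],o["wrist_force"],o["width"])
s=snapshot("top");t=snapshot("side");print(pangle(s,(.55,-.229),.33))
cv2.imwrite("pics/c1.png",np.hstack([cv2.resize(s["color"][135:255,220:380],(400,300),interpolation=cv2.INTER_CUBIC),cv2.resize(t["color"][110:230,180:340],(400,300),interpolation=cv2.INTER_CUBIC)]))
E
```

```text
time: 1.98
tool_pos: [0.4781, -0.2547, 0.1125]
ee_rot: [-3.14, 0.002, 0.391]
wrist_force: [-0.6, -0.2, 0.4]
width: 0.0005
finger_force: 0.0
1.9833 [ 0.47813129 -0.25470807  0.11248776] [-3.14011432e+00  1.71489872e-03  3.90564937e-01] [-0.59600671 -0.1663844   0.44688272] 0.0005482555129987442
(2.350260765179391, 5.044677734375)
```

View pics/c1.png

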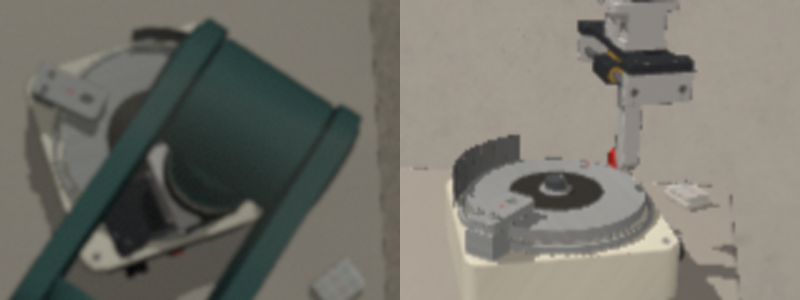

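The fingertips hover over the front bare rim. The arm hides that side in the top view, but the side view shows the plate well. I'll descend to just above contact.

```bash
python3 -m creep '[[0,[0,0,0.6],0],[0,[0,0,0.6],0],[0,[0,0,0.45],0],[0,[0,0,0],0]]'
python3 - <<'E'
from h import *
for i in range(4):
    o=get_obs(); s=snapshot("side");print(o["time"],o["tool_pos"],o["wrist_force"],pangle(s,(.55,-.229),.33))
E
```

```text
time: 2.42
tool_pos: [0.4784, -0.254, 0.0954]
ee_rot: [-3.14, 0.001, 0.391]
wrist_force: [1.4, -0.3, 0.2]
width: 0.0003
finger_force: 0.0
2.4167 [ 0.47842413 -0.25398632  0.09543113] [ 1.36275484 -0.34428921  0.22194964] (-1.5926056207357624, 9.1300048828125)
2.4667 [ 0.47872377 -0.25403228  0.09596346] [ 0.19296743 -0.64013064 -0.27790002] (-1.423148848544269, 9.88916015625)
2.5167 [ 0.47903894 -0.25416292  0.09648385] [ 1.09998859  0.60609577 -0.414323  ] (-1.2687489947705712, 7.94439697265625)
2.5667 [ 0.47934087 -0.25427991  0.09689457] [ 0.00450015 -0.14805575 -0.11616017] (-1.0969800650732338, 18.29241943359375)
```

```bash
cat > look.py <<'E'
from h import *
import sys
for i in range(int(sys.argv[1])):
    o=get_obs(); s=snapshot("side");print(o["time"],o["tool_pos"].round(4),o["wrist_force"].round(2),"side",pangle(s,(.55,-.229),.33))
s=snapshot("top");print("top",pangle(s,(.55,-.229),.33))
E
python3 -m creep '[[0,[0,0,0.07],0],[0,[0,0,0.07],0],[0,[0,0,0.07],0],[0,[0,0,0.04],0]]'; python3 look.py 2
```

```text
time: 2.95
tool_pos: [0.4794, -0.2542, 0.0945]
ee_rot: [3.141, -0.0, 0.392]
wrist_force: [0.2, 0.1, 0.3]
width: 0.0004
finger_force: 0.0
2.95 [ 0.4794 -0.2542  0.0945] [0.24 0.09 0.33] side (0.2859548047228408, 39.272216796875)
3.0 [ 0.4794 -0.2542  0.0944] [ 0.14 -0.11  0.18] side (0.46425722624013654, 52.40740966796875)
top (0.6685336997662211, 25.915771484375)
```

Converted, 0.0002 m is 0.02.

```bash
python3 -m creep '[[0,[0,0,0.02],0],[0,[0,0,0.02],0],[0,[0,0,0.02],0],[0,[0,0,0.02],0],[0,[0,0,0.02],0],[0,[0,0,0.02],0]]'; python3 look.py 2
```

```text
time: 3.6
tool_pos: [0.4794, -0.2542, 0.0932]
ee_rot: [3.142, 0.0, 0.392]
wrist_force: [0.1, 0.3, 0.9]
width: 0.0007
finger_force: 0.0
3.6 [ 0.4794 -0.2542  0.0932] [0.14 0.33 0.94] side (2.9497040431016797, 5.47442626953125)
3.65 [ 0.4794 -0.2542  0.0933] [-0.23 -0.39 -0.01] side (2.9480977388804592, 4.85919189453125)
top (2.264507394884718, 5.197021484375)
```

Converted, 0.0002 m is 0.02.

```bash
python3 -m creep '[[0,[0,0,0.02],0],[0,[0,0,0.02],0],[0,[0,0,0.02],0],[0,[0,0,0.02],0],[0,[0,0,0.02],0]]'; python3 look.py 2
```

```text
time: 4.17
tool_pos: [0.4794, -0.2542, 0.0923]
ee_rot: [3.142, 0.0, 0.392]
wrist_force: [-0.0, 0.6, 0.3]
width: 0.0005
finger_force: 0.0
4.1667 [ 0.4794 -0.2542  0.0923] [-0.05  0.61  0.34] side (2.9545930890889887, 4.66485595703125)
4.2167 [ 0.4794 -0.2542  0.0922] [-0.45  0.09  0.03] side (-1.5735929779422735, 17.29522705078125)
top (2.249999246916495, 4.8524169921875)
```

Converted, 0.0003 m is 0.03.

```bash
python3 -m creep '[[0,[0,0,0.03],0],[0,[0,0,0.03],0]]'; python3 look.py 2
```

```text
time: 4.48
tool_pos: [0.4796, -0.2545, 0.0919]
ee_rot: [3.141, -0.0, 0.392]
wrist_force: [0.3, -0.6, 1.5]
width: 0.0004
finger_force: 0.6
4.4833 [ 0.4796 -0.2545  0.0919] [ 0.33 -0.55  1.47] side (-0.7434139628654202, 28.87994384765625)
4.5333 [ 0.4796 -0.2546  0.092 ] [ 0.42 -1.4   0.75] side (-0.5934272943512634, 28.95050048828125)
top (-0.4004619567669272, 21.74053955078125)
```

Converted, 0.0002 m is 0.02, 0.0001 m is 0.01.

```bash
python3 -m creep '[[0,[0,0,0.02],0],[0,[0,0,0.01],0],[0,[0,0,0],0]]'; python3 look.py 2
```

```text
time: 4.88
tool_pos: [0.4797, -0.2546, 0.0918]
ee_rot: [3.14, -0.0, 0.392]
wrist_force: [0.3, -0.4, 2.4]
width: 0.0003
finger_force: 0.9
4.8833 [ 0.4797 -0.2546  0.0918] [ 0.34 -0.39  2.35] side (0.13114626687007197, 30.38287353515625)
4.9333 [ 0.4796 -0.2545  0.0917] [ 0.91 -1.81  1.73] side (0.17871876366940398, 24.4820556640625)
top (0.23985349798731986, 17.7882080078125)
```

```bash
python3 -m creep '[[0,[0,0,0],0],[0,[0,0,0],0]]'; python3 look.py 3
```

```text
time: 5.2
tool_pos: [0.4794, -0.2539, 0.0915]
ee_rot: [-3.141, -0.0, 0.392]
wrist_force: [0.8, -0.4, 2.3]
width: 0.0009
finger_force: 1.3
5.2 [ 0.4794 -0.2539  0.0915] [ 0.82 -0.36  2.33] side (0.2001637932223639, 19.8575439453125)
5.25 [ 0.4794 -0.254   0.0915] [ 0.11 -0.57  2.23] side (0.20020731189699312, 20.1680908203125)
5.3 [ 0.4794 -0.2541  0.0915] [ 0.28 -0.15  1.76] side (0.20012428481450587, 20.14556884765625)
top (0.2400072297836192, 18.3892822265625)
```

Run:
```python
from h import *
s=snapshot("top");t=snapshot("side")
cv2.imwrite("pics/c2.png",np.hstack([cv2.resize(s["color"][150:200,225:290],(520,400),interpolation=cv2.INTER_CUBIC),cv2.resize(t["color"][170:220,195:230],(280,400),interpolation=cv2.INTER_CUBIC)]))
cv2.imwrite("/tmp/s.png",s["color"])
```

```text
(no output)
```

View pics/c2.png

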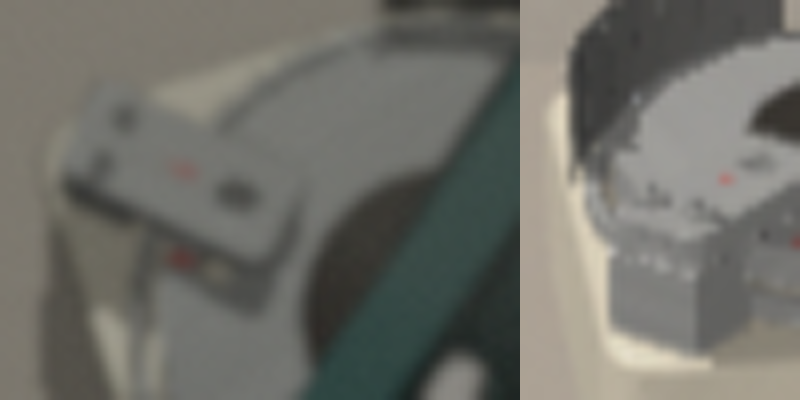

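The plate stands still. The top crop shows the slot at full-image (254.9,174.1), and the red line with the hole half hidden at (247.8,182.3)/(251.9,183.8), about 0.25–0.3 rad past. I'll drag it a bit further into clear view to measure how it drags and springs back.

Converted, 0.0001 m is 0.01, 0.0037 m is 0.37.

```bash
python3 -m creep '[[0,[0,0.2,0.01],-0.027],[0,[0,0.37,0],-0.05],[0,[0,0.37,0],-0.05],[0,[0,0.37,0],-0.05],[0,[0,0.37,0],-0.05],[0,[0,0.37,0],-0.05],[0,[0,0.2,0],-0.027],[0,[0,0,0],0],[0,[0,0,0],0]]'; python3 look.py 2; python3 -m creep '[[0,[0,0,-0.2],0],[0,[0,0,-0.2],0],[0,[0,0,0],0],[0,[0,0,0],0]]'; python3 look.py 2
```

```text
time: 6.25
tool_pos: [0.49, -0.2741, 0.0913]
ee_rot: [-3.141, 0.001, 0.695]
wrist_force: [-2.0, -2.2, 3.5]
width: 0.0001
finger_force: 1.8
6.25 [ 0.49   -0.2741  0.0913] [-2.05 -2.16  3.46] side (0.5204193776105426, 45.91326904296875)
6.3 [ 0.4899 -0.2739  0.0913] [-2.82 -1.34  3.37] side (0.5157028594280066, 44.7601318359375)
top (0.5397303399076706, 25.54766845703125)
time: 6.73
tool_pos: [0.4907, -0.2731, 0.0949]
ee_rot: [-3.141, -0.001, 0.696]
wrist_force: [0.5, 0.5, -0.8]
width: 0.0005
finger_force: 0.0
6.7333 [ 0.4907 -0.2731  0.0949] [ 0.47  0.54 -0.81] side (0.4894108294437017, 49.9149169921875)
6.7833 [ 0.4906 -0.2732  0.0948] [0.15 0.37 0.61] side (0.489555156637106, 49.93695068359375)
top (0.5130726882330526, 25.50250244140625)
```

Run:
```python
from h import *
s=snapshot("top");t=snapshot("side")
g0=np.array([.55,-.229])
def patch(s,uv,r,f=10):
    g=cv2.cvtColor(s["color"],cv2.COLOR_BGR2GRAY); M=np.array([[f,0,-(uv[0]-r)*f],[0,f,-(uv[1]-r)*f]],float); return cv2.warpAffine(g,M,(2*r*f,2*r*f),flags=cv2.INTER_CUBIC)
for n,x in(("top",s),("side",t)):
    P=[[.55+.078*np.cos(.33+np.pi/4),-.229+.078*np.sin(.33+np.pi/4),.110],[.55+.078*np.cos(.33+np.pi/4+.505),-.229+.078*np.sin(.33+np.pi/4+.505),.092],[.5495,-.229,.092]]
    for nm,p,z in(("slot",P[0],.110),("hole",P[1],.092)):
        u=proj(x,p)[0]; a=patch(x,u.round(),4); w=np.clip(np.percentile(a,60)-a.astype(float),0,None); yy,xx=np.mgrid[:80,:80]; w[(xx-40)**2+(yy-40)**2>35**2]=0
        q=(u.round()-4)+np.array([(w*xx).sum(),(w*yy).sum()])/w.sum()/10
        X=onz(x,[q],z)[0]; d=X[:2]-g0; print(n,nm,u.round(1),q.round(2),X.round(4),"r",np.linalg.norm(d).round(4),"ang",(np.arctan2(d[1],d[0])-np.pi/4).round(4),w.max())
R=red(s["color"],60); print(blobs(R)); print(blobs(red(t["color"],60)))
a=patch(s,(255,177),12,16);b=patch(t,(222,196),16,12); cv2.imwrite("pics/c3.png",np.hstack([a,b]))
```

```text
top slot [254.2 174.4] [254.18 173.92] [ 0.5855 -0.159   0.11  ] r 0.0785 ang 0.3158 38.0
top hole [250.9 190.8] [250.92 190.16] [ 0.5479 -0.1512  0.092 ] r 0.0779 ang 0.8126 25.0
side slot [225.5 190.6] [224.82 190.78] [ 0.5857 -0.1576  0.11  ] r 0.0798 ang 0.3219 41.0
side hole [240.3 199.5] [239.45 200.86] [ 0.5472 -0.1433  0.092 ] r 0.0858 ang 0.8185 27.0
[([246.8, 191.4], 5), ([327.15, 211.9], 41)]
[([306.5, 2.0], 4), ([306.0, 11.5], 6), ([239.5, 200.5], 4), ([94.0, 318.25], 8), ([83.67, 322.56], 9)]
```

View pics/c3.png

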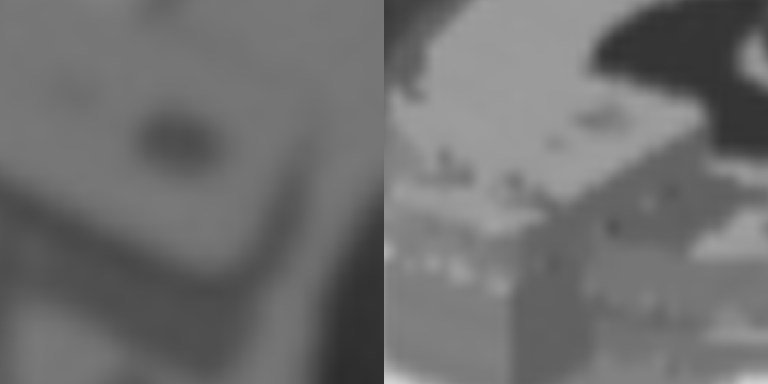

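The slot is found at about (0.5856,-0.1584) from both views. The plate angle is about 0.507, with a spring-back of 0.026 against the drag. I'll drag it back clockwise in two parts and check between them.

```bash
python3 -m creep '[[0,[0,0,0.2],0],[0,[0,0,0.2],0],[0,[0,0,0],0],[0,[0.01,-0.18,0],0.025],[0,[0.03,-0.37,0],0.05],[0,[0.03,-0.37,0],0.05],[0,[0.03,-0.37,0],0.05],[0,[0.01,-0.18,0],0.025],[0,[0,0,0],0],[0,[0,0,0],0]]'; python3 look.py 1; python3 -m creep '[[0,[0,0,-0.2],0],[0,[0,0,-0.2],0],[0,[0,0,0],0]]'; python3 look.py 2
```

```text
time: 7.82
tool_pos: [0.4834, -0.2612, 0.0918]
ee_rot: [3.14, -0.001, 0.497]
wrist_force: [0.5, -0.1, 2.0]
width: 0.0006
finger_force: 0.9
7.8167 [ 0.4834 -0.2612  0.0918] [ 0.46 -0.06  1.95] side (0.2763884568373194, 31.08612060546875)
top (0.3094555286693745, 19.1395263671875)
time: 8.17
tool_pos: [0.4828, -0.2612, 0.0953]
ee_rot: [-3.142, 0.0, 0.496]
wrist_force: [0.2, -0.3, 0.1]
width: 0.0005
finger_force: 0.0
8.1667 [ 0.4828 -0.2612  0.0953] [ 0.25 -0.35  0.08] side (0.2678118379346092, 24.827392578125)
8.2167 [ 0.4828 -0.2612  0.0952] [-0.5  -0.02  0.2 ] side (0.25400193334051613, 17.65771484375)
top (0.28469393034892554, 15.03778076171875)
```

```bash
python3 look.py 2; python3 -m creep '[[0,[0,0,0.2],0],[0,[0,0,0.2],0],[0,[0,0,0],0],[0,[0,0,0],0]]'; python3 look.py 1
```

```text
8.3167 [ 0.4827 -0.261   0.095 ] [ 0.    0.04 -1.07] side (0.24939101782097955, 18.48065185546875)
8.3667 [ 0.4828 -0.2611  0.095 ] [-0.34 -0.73  0.31] side (0.2495069163168684, 18.3907470703125)
top (0.28024523230366016, 15.7293701171875)
time: 8.8
tool_pos: [0.4831, -0.2614, 0.0917]
ee_rot: [3.141, -0.0, 0.496]
wrist_force: [-0.6, -1.0, 2.0]
width: 0.0007
finger_force: 1.0
8.8 [ 0.4831 -0.2614  0.0917] [-0.61 -0.95  2.02] side (0.24409277513997304, 20.49676513671875)
top (0.2791974052543301, 15.77325439453125)
```

Converted, -0.0037 m is -0.37, -0.0032 m is -0.32.

```bash
python3 -m creep '[[0,[0.01,-0.18,0],0.025],[0,[0.03,-0.37,0],0.05],[0,[0.03,-0.37,0],0.05],[0,[0.03,-0.37,0],0.05],[0,[0.02,-0.32,0],0.043],[0,[0.01,-0.18,0],0.025],[0,[0,0,0],0],[0,[0,0,0],0],[0,[0,0,-0.2],0],[0,[0,0,-0.2],0],[0,[0,0,-0.2],0],[0,[0,0,0],0],[0,[0,0,0],0],[0,[0,0,0],0]]'
python3 - <<'E'
from h import *
s=snapshot("top");t=snapshot("side");print(get_obs()["time"],get_obs()["tool_pos"],get_obs()["ee_rot"])
f=lambda x,u,r,k:cv2.resize(x["color"][u[1]-r:u[1]+r,u[0]-r:u[0]+r],(400,400),interpolation=cv2.INTER_CUBIC)
cv2.imwrite("pics/c4.png",cv2.convertScaleAbs(np.hstack([f(s,(252,177),14,0),f(t,(226,194),16,0)]),alpha=1.6))
print(blobs(red(t["color"],60)),blobs(red(s["color"],60)))
E
```

```text
time: 10.07
tool_pos: [0.4771, -0.2441, 0.0971]
ee_rot: [-3.141, 0.0, 0.253]
wrist_force: [-0.2, -0.9, 0.3]
width: 0.0003
finger_force: 0.0
10.1667 [ 0.47711843 -0.24408439  0.0970829 ] [-3.14141984e+00  2.89100187e-04  2.52736841e-01]
[([306.6, 1.8], 5), ([306.2, 11.6], 5), ([264.6, 172.5], 30), ([94.0, 318.25], 8), ([83.5, 322.5], 8)] [([290.71, 235.57], 7)]
```

View pics/c4.png

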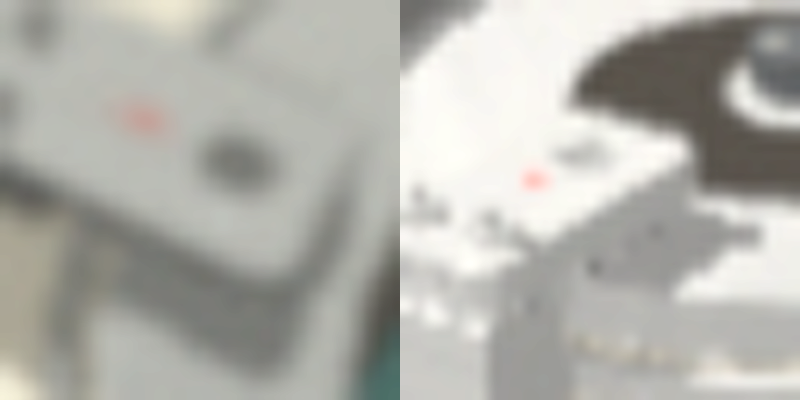

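The red line is now hidden under the bridge, as intended, and the dark slot shows in both views. Next is the pin: up, over, turn to the radial yaw (1.105), and open.

Converted, -0.03 m is -3, 0.021 m is 2.1.

```bash
python3 -m creep '[[0,[0,0,-3],0],[0.05,[-0.15,1.8,0],-0.02],[0.05,[-0.15,2,0],0],[0.05,[-0.15,2,0],0],[0.05,[-0.2,2,0],0],[0.05,[-0.2,2.1,0],0],[0.05,[0,0,0],-0.12],[0.05,[0,0,0],-0.12],[0.05,[0,0,0],-0.12],[0.05,[0,0,0],-0.12],[0.05,[0,0,0],-0.12],[0.05,[0,0,0],-0.12],[0.05,[0,0,0],-0.112],[0.05,[0,0,0],0],[0.05,[0,0,0],0]]'
python3 - <<'E'
from h import *
for i in range(3):
    o=get_obs(); s=snapshot("side"); p=o["tool_pos"]; yaw=o["ee_rot"][2]; d=np.array([.4937,-.3422])-p[:2]
    print(o["time"],p,o["ee_rot"],o["width"],"dx",d@[np.cos(yaw),np.sin(yaw)],"dy",d@[np.sin(yaw),-np.cos(yaw)])
print(blobs(red(s["color"],100)))
E
```

```text
time: 11.42
tool_pos: [0.4953, -0.3417, 0.1271]
ee_rot: [-3.141, 0.0, 1.102]
wrist_force: [0.6, -0.2, -0.8]
width: 0.0505
finger_force: 0.0
11.4167 [ 0.49532076 -0.34174936  0.12709211] [-3.14131403e+00  2.14080813e-05  1.10196936e+00] 0.050538811663128125 dx -0.0011343444237935797 dy -0.0012422632545092288
11.4667 [ 0.4953327  -0.34175614  0.12716095] [-3.14142893e+00  2.16156976e-05  1.10211560e+00] 0.050057220475651525 dx -0.0011335036942855207 dy -0.00125613683777777
11.5167 [ 0.49533808 -0.34175688  0.12718024] [-3.14144934e+00  2.08297697e-05  1.10261319e+00] 0.049914891130474634 dx -0.0011346450999612776 dy -0.0012618408541538912
[([265.94, 172.85], 48), ([68.0, 267.5], 2), ([70.0, 270.5], 2)]
```

Converted, -0.0012 m is -0.12, -0.001 m is -0.1.

```bash
python3 -m creep '[[0.05,[-0.1,-0.12,1.2],0],[0.05,[0,0,1.3],0],[0.05,[0,0,1.2],0],[0.05,[0,0,0.8],0],[0.05,[0,0,0.55],0],[0.05,[0,0,0],0],[0,[0,0,0],0],[0,[0,0,0],0],[0,[0,0,0],0],[0,[0,0,0],0],[0,[0,0,0],0]]'; python3 -c "
from bench import *
o=get_obs();print(o['tool_pos'],o['ee_rot'],o['wrist_force'],o['wrist_torque'])"
```

```text
time: 12.48
tool_pos: [0.4942, -0.3424, 0.0775]
ee_rot: [3.14, 0.0, 1.105]
wrist_force: [0.1, 0.2, -0.3]
width: 0.02
finger_force: 0.1
[ 0.49421045 -0.34242514  0.0775165 ] [3.14019800e+00 4.01551158e-04 1.10480516e+00] [ 0.0558862   0.15619932 -0.25932224] [-0.03518112 -0.01691105  0.05141953]
```

```bash
python3 -m creep '[[0,[0,0,0],0],[0,[0,0,0],0],[0,[0,0,0],0],[0,[0,0,0],0]]'; python3 -c "
from bench import *
o=get_obs();print(o['tool_pos'],o['ee_rot'],o['wrist_force'],o['wrist_torque'])"
```

```text
time: 12.82
tool_pos: [0.4949, -0.3428, 0.0777]
ee_rot: [3.138, 0.0, 1.105]
wrist_force: [2.8, -1.5, 1.0]
width: 0.0161
finger_force: 30.0
[ 0.49486102 -0.34276986  0.07766078] [3.13847449e+00 4.54502741e-04 1.10490764e+00] [ 2.76190644 -1.5211849   1.03809323] [-0.33103353 -0.6858319   0.03200888]
```

Gripped (30 N). I'll lift it out and carry it over towards the slot, high over the clamp nut.

```bash
python3 -m creep '[[0,[0,0.05,-0.5],0],[0,[0,0,-1],0],[0,[0,0,-1],0],[0,[0,0,-1.5],0],[0,[0,0,-1.5],0],[0,[0,0,-1.5],0],[0,[0,0,-1.5],0],[0,[1.5,0,0],0],[0,[3,0,0],0],[0,[3,0,0],0],[0,[3,0,0],0],[0,[3,0,0],0],[0,[3,0,0],0],[0,[2.5,0,0],0],[0,[1.5,0,0],0],[0,[0,0,0],0],[0,[0,0,0],0],[0,[0,0,0],0]]'
python3 - <<'E'
from h import *
s=snapshot("top");t=snapshot("side")
o=get_obs(); print(o["time"],o["tool_pos"],o["ee_rot"],o["wrist_force"],o["wrist_torque"],o["width"],o["finger_force"])
p=o["tool_pos"];yaw=o["ee_rot"][2]; d=np.array([.5853,-.1587])-p[:2]; print("dx",d@[np.cos(yaw),np.sin(yaw)],"dy",d@[np.sin(yaw),-np.cos(yaw)])
u=proj(t,[p-[0,0,.035],p]).round(1); print(u,proj(s,[p]),blobs(red(t["color"],100)))
x,y=u[0].astype(int); a=t["color"][y-35:y+25,x-40:x+40]
b=s["color"][130:250,200:360]
cv2.imwrite("pics/c5.png",np.hstack([cv2.resize(a,(480,360),interpolation=cv2.INTER_CUBIC),cv2.resize(b,(320,360))]))
E
```

```text
time: 14.32
tool_pos: [0.5857, -0.16, 0.1613]
ee_rot: [-3.141, 0.001, 1.104]
wrist_force: [-0.5, 0.5, -0.4]
width: 0.0164
finger_force: 30.0
14.4167 [ 0.58574307 -0.16053222  0.16165111] [-3.14117890e+00  6.44318727e-04  1.10288529e+00] [ 0.41115514 -0.53397051 -1.07822123] [-0.01303479 -0.07337792 -0.02574573] 0.01617803241108703 29.9693101644516
dx 0.0014354435436976824 dy -0.0012218147167684613
[[224.9 184.1]
 [224.8 170.9]] [[255.12486927 168.34483465]] [([222.94, 166.96], 53), ([71.5, 276.5], 2)]
```

View pics/c5.png

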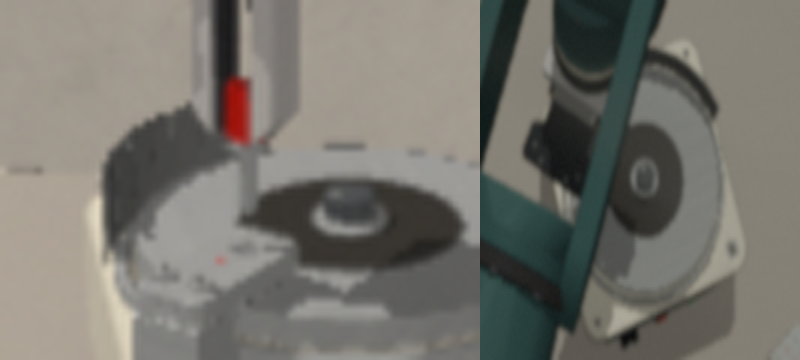

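The side view shows the pin hanging straight, with its tip at image (225.2,185.3), just above the slot at (224.6,190.4). I'll make a small correction and descend gently.

The rows are not in the units I measure in: shifts go in cm. I convert before sending: 0.0014 m is 0.14, -0.0003 m is -0.03.

```bash
python3 -m creep '[[0,[0.14,-0.03,0.4],0],[0,[0,0,0.5],0],[0,[0,0,0.3],0],[0,[0,0,0.1],0],[0,[0,0,0.1],0],[0,[0,0,0.1],0],[0,[0,0,0.1],0],[0,[0,0,0],0]]'; python3 -c "
from bench import *
o=get_obs();print(o['tool_pos'],o['wrist_force'],o['wrist_torque'])"
```

```text
time: 15.08
tool_pos: [0.5867, -0.1578, 0.1456]
ee_rot: [-3.141, 0.0, 1.105]
wrist_force: [0.2, -1.2, -0.1]
width: 0.0163
finger_force: 30.0
[ 0.58674067 -0.15779365  0.14564698] [ 0.18463747 -1.2192207  -0.05453372] [-0.0101891   0.00386604 -0.00368836]
```

Converted, 0.0007 m is 0.07.

```bash
python3 -m creep '[[0,[0,0,0.07],0],[0,[0,0,0.07],0],[0,[0,0,0.07],0],[0,[0,0,0.07],0],[0,[0,0,0],0]]'; python3 -c "
from bench import *
o=get_obs();print(o['tool_pos'],o['wrist_force'],o['wrist_torque'])"
```

```text
time: 15.5
tool_pos: [0.5867, -0.1578, 0.1428]
ee_rot: [-3.141, 0.0, 1.105]
wrist_force: [0.1, 0.4, -1.5]
width: 0.0162
finger_force: 30.0
[ 0.58670518 -0.15778731  0.14278167] [ 0.05171405  0.44728728 -1.46763985] [-0.02789435 -0.01186342 -0.00847641]
```

The tip is in the slot without contact. I'll go on down.

Converted, 0.0015 m is 0.15, 0.001 m is 0.1.

```bash
python3 -m creep '[[0,[0,0,0.1],0],[0,[0,0,0.1],0],[0,[0,0,0.15],0],[0,[0,0,0.15],0],[0,[0,0,0.15],0],[0,[0,0,0.15],0],[0,[0,0,0],0]]'; python3 -c "
from bench import *
o=get_obs();print(o['tool_pos'],o['wrist_force'],o['wrist_torque'])"
```

```text
time: 16.08
tool_pos: [0.5865, -0.1578, 0.1344]
ee_rot: [-3.141, 0.0, 1.105]
wrist_force: [0.4, 0.1, -0.6]
width: 0.0161
finger_force: 30.0
[ 0.58652856 -0.15775506  0.13441332] [ 0.3621419   0.09185558 -0.60112225] [-0.05192264 -0.0435097   0.0139132 ]
```

```bash
python3 -m creep '[[0,[0,0,0.1],0],[0,[0,0,0.1],0],[0,[0,0,0.1],0],[0,[0,0,0.07],0],[0,[0,0,0.07],0],[0,[0,0,0.07],0],[0,[0,0,0.05],0],[0,[0,0,0],0]]'; python3 -c "
from bench import *
o=get_obs();print(o['tool_pos'],o['wrist_force'],o['wrist_torque'])"
```

```text
time: 16.75
tool_pos: [0.5867, -0.1578, 0.1292]
ee_rot: [-3.141, 0.0, 1.105]
wrist_force: [-0.3, -0.8, 0.1]
width: 0.0165
finger_force: 30.0
[ 0.58671453 -0.15779058  0.12923762] [-0.32678521 -0.83696692  0.07401799] [-0.04988778 -0.07888673  0.02408568]
```

Converted, 0.0005 m is 0.05.

```bash
python3 -m creep '[[0,[0,0,0.05],0],[0,[0,0,0.05],0],[0,[0,0,0.05],0],[0,[0,0,0.05],0],[0,[0,0,0],0]]'; python3 -c "
from bench import *
o=get_obs();print(o['tool_pos'],o['wrist_force'],o['wrist_torque'])"
```

```text
time: 17.17
tool_pos: [0.587, -0.1579, 0.1278]
ee_rot: [3.141, -0.0, 1.105]
wrist_force: [0.2, 0.3, -0.3]
width: 0.0161
finger_force: 30.0
[ 0.58704468 -0.15793997  0.12780522] [ 0.15457478  0.33783334 -0.26766227] [-0.0043149  -0.03230965 -0.0214425 ]
```

Converted, 0.0006 m is 0.06.

```bash
python3 -m creep '[[0,[0,0,0.06],0],[0,[0,0,0.06],0],[0,[0,0,0.06],0],[0,[0,0,0.06],0],[0,[0,0,0],0]]'; python3 -c "
from bench import *
o=get_obs();print(o['tool_pos'],o['wrist_force'],o['wrist_torque'])"
```

```text
time: 17.58
tool_pos: [0.5873, -0.1579, 0.1259]
ee_rot: [3.14, -0.0, 1.105]
wrist_force: [0.4, 0.5, 4.2]
width: 0.0168
finger_force: 30.0
[ 0.58734037 -0.15794982  0.12593708] [0.41855817 0.48741494 4.22307122] [ 0.05749063 -0.05687502 -0.03500086]
```

Converted, 0.0005 m is 0.05.

```bash
python3 -m creep '[[0,[0,0,0.05],0],[0,[0,0,0.05],0],[0,[0,0,0],0]]'; python3 -c "
from bench import *
o=get_obs();print(o['tool_pos'],o['wrist_force'],o['wrist_torque'])"
```

```text
time: 17.83
tool_pos: [0.5874, -0.158, 0.1254]
ee_rot: [3.139, -0.0, 1.105]
wrist_force: [0.2, 0.7, 7.4]
width: 0.0159
finger_force: 30.0
[ 0.58740311 -0.15796266  0.12537396] [0.21542224 0.66379863 7.44843707] [ 0.08119449  0.02381509 -0.00522222]
```

The tip stands on the plate at about 7 N with no side force, so the hole is a little off. I'll ease up and feel the slot's ends for the radial centre.

```bash
cat > w.py <<'E'
from bench import *
import numpy as np
o=get_obs();y=o['ee_rot'][2];f=o['wrist_force'];X=np.array([np.cos(y),np.sin(y)]);Y=np.array([np.sin(y),-np.cos(y)]);c=np.array([.5853,-.1587])
d=o['tool_pos'][:2]-c
print("x %.4f y %.4f z %.4f"%(d@X,d@Y,o['tool_pos'][2]),"F",(f[:2]@X).round(2),(f[:2]@Y).round(2),f[2].round(2))
E
python3 -m creep '[[0,[0,0,-0.25],0],[0,[-0.07,0,0],0],[0,[-0.07,0,0],0],[0,[0,0,0],0]]'|head -1; python3 w.py
python3 -m creep '[[0,[-0.07,0,0],0],[0,[-0.07,0,0],0],[0,[0,0,0],0]]'|head -1; python3 w.py
```

```text
time: 18.17
x 0.0007 y 0.0010 z 0.1266 F 1.79 0.47 4.56
time: 18.42
x -0.0012 y 0.0010 z 0.1266 F 1.79 -0.17 4.19
```

Converted, -0.001 m is -0.1, -0.0007 m is -0.07.

```bash
python3 -m creep '[[0,[0,0,-0.1],0],[0,[-0.07,0,0],0],[0,[-0.07,0,0],0],[0,[0,0,0],0]]'|head -1; python3 w.py
python3 -m creep '[[0,[-0.07,0,0],0],[0,[-0.07,0,0],0],[0,[0,0,0],0]]'|head -1; python3 w.py
```

```text
time: 18.75
x -0.0028 y 0.0008 z 0.1272 F 2.22 0.53 2.8
time: 19.0
x -0.0033 y 0.0008 z 0.1273 F 5.73 0.88 2.37
```

```bash
python3 -m creep '[[0,[0.3,0,-0.2],0],[0,[0,0,0],0],[0,[0,0,0],0]]'|head -1; python3 w.py
python3 -m creep '[[0,[0,0.06,0],0],[0,[0,0.06,0],0],[0,[0,0,0],0]]'|head -1; python3 w.py
python3 -m creep '[[0,[0,-0.06,0],0],[0,[0,-0.06,0],0],[0,[0,-0.06,0],0],[0,[0,-0.06,0],0],[0,[0,0,0],0]]'|head -1; python3 w.py
```

```text
time: 19.25
x -0.0022 y 0.0005 z 0.1286 F -0.16 -0.57 -0.97
time: 19.5
x -0.0018 y 0.0017 z 0.1289 F 0.33 0.09 -0.05
time: 19.92
x -0.0012 y 0.0000 z 0.1297 F -0.99 1.47 0.33
```

```bash
python3 -m creep '[[0,[0,0.08,0],0],[0,[0,0.08,0],0],[0,[0,0,0],0],[0,[0,0,0],0]]'|head -1; python3 w.py
python3 -m creep '[[0,[0,0,0.1],0],[0,[0,0,0.1],0],[0,[0,0,0.1],0],[0,[0,0,0.07],0],[0,[0,0,0],0],[0,[0,0,0],0]]'|head -1; python3 w.py
```

```text
time: 20.25
x -0.0012 y 0.0013 z 0.1295 F 0.26 -0.38 -0.8
time: 20.75
x -0.0010 y 0.0017 z 0.1267 F 0.64 -0.36 4.78
```

Converted, 0.0008 m is 0.08.

```bash
python3 -m creep '[[0,[0,0,0.08],0],[0,[0,0,0],0]]'|head -1; python3 w.py
python3 -m creep '[[0,[0,-0.04,0],0],[0,[0,-0.04,0],0],[0,[0,-0.04,0],0],[0,[0,-0.04,0],0],[0,[0,0,0],0]]'|head -1; python3 w.py
```

```text
time: 20.92
x -0.0010 y 0.0017 z 0.1260 F 1.54 -1.07 6.16
time: 21.33
x -0.0010 y 0.0005 z 0.1262 F -0.84 -0.92 6.04
```

Contact height depends on the radial position (deeper further out), so the bevel is probably on the hole's edge. I'll slide outwards under light pressure.

Converted, -0.0003 m is -0.03, 0.0003 m is 0.03.

```bash
python3 -m creep '[[0,[0.07,0.03,-0.03],0],[0,[0.07,0,0],0],[0,[0,0,0],0]]'|head -1; python3 w.py
python3 -m creep '[[0,[0.07,0,0],0],[0,[0.07,0,0],0],[0,[0,0,0],0]]'|head -1; python3 w.py
python3 -m creep '[[0,[0.07,0,0],0],[0,[0.04,0,0],0],[0,[0,0,0],0]]'|head -1; python3 w.py
```

```text
time: 21.58
x -0.0004 y 0.0009 z 0.1263 F -2.39 -0.16 5.86
time: 21.83
x 0.0003 y 0.0008 z 0.1262 F -2.35 0.72 5.62
time: 22.08
x 0.0012 y 0.0008 z 0.1262 F -2.9 -0.51 4.32
```

Run:
```python
from h import *
t=snapshot("side"); im=t["color"].astype(np.float32); yaw=.32
for r in(.083,.088,.092):
    th=np.arange(-.3,.61,.05); P=[[.55+r*np.cos(yaw+np.pi/4+a),-.229+r*np.sin(yaw+np.pi/4+a),.092] for a in th]
    u=proj(t,P).astype(np.float32); v=cv2.remap(im,u[:,:1],u[:,1:],cv2.INTER_LINEAR)[:,0]; print(r,[(round(float(a),2),int(q[2]-(q[0]+q[1])/2),int(q.mean())) for a,q in zip(th,v) if a>-.01])
```

```text
0.083 [(-0.0, 6, 100), (0.05, 11, 93), (0.1, 5, 103), (0.15, 1, 98), (0.2, 1, 97), (0.25, 1, 97), (0.3, 1, 114), (0.35, 1, 142), (0.4, 1, 119), (0.45, 1, 118), (0.5, 1, 101), (0.55, 1, 100), (0.6, 1, 100)]
0.088 [(-0.0, 3, 101), (0.05, 22, 92), (0.1, 18, 92), (0.15, 2, 100), (0.2, 1, 99), (0.25, 2, 99), (0.3, 1, 116), (0.35, 2, 144), (0.4, 2, 143), (0.45, 1, 139), (0.5, 1, 115), (0.55, 1, 116), (0.6, 1, 116)]
0.092 [(-0.0, 1, 100), (0.05, 12, 103), (0.1, 6, 100), (0.15, 2, 106), (0.2, 1, 106), (0.25, 2, 103), (0.3, 1, 111), (0.35, 1, 131), (0.4, 1, 131), (0.45, 2, 132), (0.5, 2, 129), (0.55, 1, 132), (0.6, 1, 129)]
```

Run:
```python
from h import *
t=snapshot("side"); im=t["color"].astype(float); yaw=.32
q=im[...,2]-(im[...,0]+im[...,1])/2
print("now");print(q[186:206,216:240].astype(int))
c=cv2.imread("pics/c4.png")[:,400:]; c=cv2.resize(c,(32,32),interpolation=cv2.INTER_AREA).astype(float)/1.6
q4=c[...,2]-(c[...,0]+c[...,1])/2; print("c4");print(q4[8:28,6:30].astype(int))
for a in(0,.05,.1,.2): print(a,proj(t,[[.55+.088*np.cos(yaw+np.pi/4+a),-.229+.088*np.sin(yaw+np.pi/4+a),.092]]))
```

```text
now
[[ 2  3  3  3  4 10 43 64 73 49 27 25  6  5  5  5  6  6  6  5  4  2  2  1]
 [ 2  2  4  3  3  3  6  7 10  7  4  4  2  3  5  5  5  6  6  6  4  3  3  3]
 [ 2  2  3  4  3  3  3  1  1  1  1  2  2  2  3  4  4  5  6  5  5  6  6  4]
 [ 3  2  2  2  3  2  3  2  2  1  0  2  2  1  2  2  3  4  6  6  7  6  6  6]
 [ 3  2  3  3  4  4  2  2  2  1  2  1  1  1  1  1  1  3  5  6  5  6  6  6]
 [ 3  3  3  5 17 12  3  3  2  2  2  2  2  3  1  1  2  3  5  6  6  5  4  5]
 [ 2  1  3  9 47 29  6  3  3  3  3  3  2  3  1  2  1  3  4  6  6  2  4  3]
 [ 2  1  2  5  9  7  2  3  3  3  3  2  2  2  2  2  1  2  3  3  3  2  3  2]
 [ 2  2  2  3  3  3  3  3  3  2  2  1  2  1  1  1  1  2  2  2  2  1  1  1]
 [ 2  1  2  3  3  2  3  3  2  1  1  1  2  1  0  1  0  1  1  1  1  0  1  1]
 [ 2  1  2  1  3  2  2  1  2  1  1  1  0  1  0  1  2  1  1  1  0  2  1  1]
 [ 2  1  2  1  1  1  1  0  2  2  2  1  2  0  1  2  1  1  2  1  2  2  1  1]
 [ 3  2  2  2  1  1  2  3  8  7 10  2  2  1  0  1  1  1  1  2  1  1  0  1]
 [ 3  3  1  1  1  1  2  6 23 22 26  4  1  0  2  2  0  0  1  1  2  1  1  1]
 [ 1  0  2  1  1  1  1  4 18  6  4  2  1  0  2
[... 1343 characters left out ...]
 1  1  1  1  0  1  1  1  1  1  2  2  2]
 [ 2  2  2  1  1  1  0  1  0  1  1  1  1  0  1  1  0  1  1  2  2  2  2  2]
 [ 1  1  1  1  1  1  0  1  0  1  1  1  1  2  1  0  0  1  1  2  2  1  2  2]
 [ 1  0  0  0  0  0  0  1  0  2  2  1  2  2  1  1  1  2  2  1  1  2  1  2]
 [ 1  2  1  0  0  0  1  2  1  0  2  1  1  1  1  1  1  1  1  1  1  1  2  2]
 [ 1  1  1  2  1  1  1  1  0  2  1  0  0  1  1  0  1  1  1  1  1  1  1  0]
 [ 2  1  1  1  0  1  1  3  3  3  2  2  1  0  1  1  1  2  1  1  2  0  1  1]
 [ 1  0  0  0  1  1  1  3  5  6  5  4  3  2  3  3  2  1  2  2  1  0  1  0]]
0 [[222.86992346 198.50446068]]
0.05 [[224.32744474 198.93346468]]
0.1 [[225.84097891 199.33161923]]
0.2 [[229.01861041 200.02978954]]
```

A useful find: the red line is now visible under the bridge at side pixels (224–226,199), about +0.06 rad. It was not there before my pin drag. So the hole stands a few mm counter-clockwise of the slot, and I'll ratchet the plate clockwise (+y) with the pin tip.

```bash
cat > q.py <<'E'
from h import *
t=snapshot("side"); im=t["color"].astype(float); q=im[...,2]-(im[...,0]+im[...,1])/2; q=q[197:203,220:236].clip(5)-5; yy,xx=np.mgrid[197:203,220:236]
print("red sum",int(q.sum()),"cx",((q*xx).sum()/max(q.sum(),1)).round(2))
E
python3 q.py
python3 -m creep '[[0,[-0.08,-0.05,-0.25],0],[0,[-0.04,-0.03,0],0],[0,[0,0,0.15],0],[0,[0,0,0.12],0],[0,[0,0,0],0],[0,[0,0.04,0],0],[0,[0,0.04,0],0],[0,[0,0.04,0],0],[0,[0,0.04,0],0],[0,[0,0,0],0]]'|head -1; python3 w.py; python3 q.py
```

```text
red sum 80 cx 224.87
time: 23.07
x 0.0016 y 0.0011 z 0.1259 F -1.24 0.34 6.14
red sum 79 cx 224.89
```

```bash
python3 -m creep '[[0,[0,0,-0.3],0],[0,[0,0,-0.1],0],[0,[0,-0.07,0],0],[0,[0,-0.07,0],0],[0,[0,0,0],0]]'|head -1; python3 w.py; python3 q.py
python3 -m creep '[[0,[0,0,0.2],0],[0,[0,0,0.2],0],[0,[0,0,0.03],0],[0,[0,0,0],0],[0,[0,0.04,0],0],[0,[0,0.04,0],0],[0,[0,0.04,0],0],[0,[0,0.04,0],0],[0,[0,0.03,0],0],[0,[0,0,0],0]]'|head -1; python3 w.py; python3 q.py
```

```text
time: 23.53
x 0.0019 y -0.0002 z 0.1284 F 1.11 3.23 -1.17
red sum 83 cx 225.54
time: 24.42
x 0.0020 y 0.0013 z 0.1262 F 0.48 0.31 4.64
red sum 80 cx 224.92
```

Converted, -0.003 m is -0.3, -0.002 m is -0.2.

```bash
python3 -m creep '[[0,[0,0,-0.3],0],[0,[0,0,-0.2],0],[0,[0,0,0],0],[0,[0,0,0],0]]'|head -1; python3 w.py; python3 q.py
python3 -m creep '[[0,[0,-0.08,0],0],[0,[0,-0.07,0],0],[0,[0,0,0],0]]'|head -1; python3 w.py; python3 q.py
```

```text
time: 24.8
x 0.0013 y 0.0006 z 0.1289 F 0.18 -0.35 -0.15
red sum 152 cx 225.91
time: 25.1
x 0.0014 y -0.0001 z 0.1294 F 0.87 1.19 -1.28
red sum 123 cx 226.17
```

The plate springs back more than the slot's play allows me to push it, so I'll do it properly: re-park the pin, nudge the plate with the fingertips (now I know how to read it from the side view), then redraw the pin.

Converted, -0.03 m is -3, -0.032 m is -3.2.

```bash
python3 -m creep '[[0,[0,0,-1.2],0],[0,[0,0,-1.2],0],[0,[0,0,-0.8],0],[0,[-1,0,0],0],[0,[-3,0.05,0],0],[0,[-3.2,0.05,0],0],[0,[-3.2,0.05,0],0],[0,[-3.2,0.05,0],0],[0,[-3.2,0.05,0],0],[0,[-2.65,0,0],0],[0,[-1.2,0,0],0],[0,[0,0,2],0],[0,[0,0,1.2],0],[0,[0,0,0.5],0],[0,[0,0,0],0],[0,[0,0,0],0]]'
python3 - <<'E'
from h import *
t=snapshot("side");o=get_obs();p=o["tool_pos"];y=o["ee_rot"][2];d=np.array([.4953,-.3430])-p[:2]
print(p,o["wrist_force"],"dx",d@[np.cos(y),np.sin(y)],"dy",d@[np.sin(y),-np.cos(y)])
s=snapshot("top");print("plate side",pangle(t,(.55,-.229),.32),"top",pangle(s,(.55,-.229),.317))
E
python3 q.py
```

```text
time: 26.48
tool_pos: [0.4954, -0.3419, 0.1245]
ee_rot: [-3.14, -0.0, 1.106]
wrist_force: [0.2, -0.6, 0.1]
width: 0.0162
finger_force: 30.0
[ 0.49584169 -0.34222226  0.12524804] [ 0.49041462 -0.19064731 -0.1637957 ] dx -0.0009380242814716612 dy -0.00013571151078354085
plate side (0.1197300069123888, 23.5047607421875) top (-0.07386313513725928, 1.6055908203125)
red sum 147 cx 226.82
```

Converted, -0.0009 m is -0.09, 0.008 m is 0.8.

```bash
python3 -m creep '[[0,[-0.09,-0.01,0.5],0],[0,[0,0,0.8],0],[0,[0,0,0.4],0],[0,[0,0,0.2],0],[0,[0,0,0.2],0],[0,[0,0,0.2],0],[0,[0,0,0],0]]'|head -2; python3 -c "
from bench import *
o=get_obs();print(o['tool_pos'],o['wrist_force'])"
```

```text
time: 27.22
tool_pos: [0.4947, -0.3435, 0.1013]
[ 0.49468122 -0.34353429  0.10126058] [ 0.42538445 -0.367212   -0.44494877]
```

Tip in the bore without force. I'll lower it, release, and rise.

```bash
python3 -m creep '[[0,[0,0,0.5],0],[0,[0,0,0.6],0],[0,[0,0,0.6],0],[0,[0,0,0.4],0],[0,[0,0,0.18],0],[0,[0,0,0],0]]'; python3 -c "
from bench import *
o=get_obs();print(o['tool_pos'],o['wrist_force'])"
```

```text
time: 27.72
tool_pos: [0.4948, -0.3434, 0.0782]
ee_rot: [-3.141, -0.0, 1.105]
wrist_force: [1.4, 0.7, -0.4]
width: 0.0163
finger_force: 30.0
[ 0.49484126 -0.34338748  0.07819026] [ 1.43702337  0.68572243 -0.35884119]
```

Converted, 0.023 m is 2.3, -0.018 m is -1.8.

```bash
python3 -m creep '[[0.035,[0,0,0],0],[0.035,[0,0,0],0],[0.035,[0,0,0],0],[0.035,[0,0,-1],0],[0.035,[0,0,-1.5],0],[0.035,[0,0,-1.8],0],[0,[1.5,0,0],0],[0,[2.3,0,0],0],[0,[1.5,0,0],0],[0,[0,0,1],0],[0,[0,0,1.05],0],[0,[0,0,0.4],0],[0,[0,0,0],0],[0,[0,0,0],0]]'
python3 - <<'E'
from h import *
t=snapshot("side");s=snapshot("top");o=get_obs();p=o["tool_pos"]
print(o["time"],p,o["wrist_force"],"r",np.linalg.norm(p[:2]-[.55,-.2288]))
print("pin",blobs(red(t["color"],100)),"plate",pangle(t,(.55,-.229),.32),pangle(s,(.55,-.229),.317))
E
python3 q.py
```

```text
time: 28.88
tool_pos: [0.5177, -0.2965, 0.0961]
ee_rot: [-3.139, 0.0, 1.104]
wrist_force: [-0.2, 0.0, 0.4]
width: 0.0004
finger_force: 0.0
28.9833 [ 0.51837802 -0.29695491  0.09742693] [-0.2261323   0.09357303  1.26859786] r 0.07513348945622546
pin [([266.48, 173.34], 44), ([69.75, 267.0], 4), ([71.5, 275.0], 6)] plate (0.11971043634620376, 23.83709716796875) (-2.904646884499772, 2.61962890625)
red sum 149 cx 226.83
```

Converted, 0.001 m is 0.1, 0.0005 m is 0.05.

```bash
python3 -m creep '[[0,[0,0,0.15],0],[0,[0,0,0.1],0],[0,[0,0,0.07],0],[0,[0,0,0.05],0],[0,[0,0,0],0]]'|head -4; python3 -c "
from bench import *
o=get_obs();print(o['tool_pos'],o['wrist_force'],o['finger_force'])"
```

```text
time: 29.45
tool_pos: [0.5186, -0.2962, 0.0937]
ee_rot: [-3.142, 0.0, 1.105]
wrist_force: [-0.2, -0.1, 0.6]
[ 0.5185609  -0.29624328  0.09368873] [-0.24381887 -0.0624854   0.58946879] 0.0
```

```bash
python3 -m creep '[[0,[0,0,0.05],0],[0,[0,0,0.02],0],[0,[0,0,0],0]]'|head -4; python3 -c "
from bench import *
o=get_obs();print(o['tool_pos'],o['wrist_force'],o['finger_force'])"; python3 q.py
```

```text
time: 29.7
tool_pos: [0.5186, -0.2962, 0.0931]
ee_rot: [-3.142, 0.0, 1.105]
wrist_force: [0.6, 0.3, -0.0]
[ 0.51859773 -0.29622171  0.09305464] [ 0.61950268  0.30611777 -0.02167335] 0.0
red sum 147 cx 226.82
```

```bash
python3 -m creep '[[0,[0,0,0.05],0],[0,[0,0,0.04],0],[0,[0,0,0.03],0],[0,[0,0,0],0]]'|head -4; python3 -c "
from bench import *
o=get_obs();print(o['tool_pos'],o['wrist_force'],o['finger_force'])"; python3 q.py
```

```text
time: 30.08
tool_pos: [0.5187, -0.2963, 0.0921]
ee_rot: [3.141, 0.0, 1.105]
wrist_force: [0.3, -0.1, 0.9]
[ 0.51873551 -0.29634906  0.09208488] [ 0.26226716 -0.06001823  0.90618799] 0.3730291835927346
red sum 146 cx 226.81
```

```bash
python3 -m creep '[[0,[0,0,0.03],0],[0,[0,-0.15,0],0.02],[0,[0,-0.22,0],0.03],[0,[0,-0.08,0],0.01],[0,[0,0,0],0],[0,[0,0,0],0]]'|head -4;  python3 -c "
from bench import *
o=get_obs();print(o['tool_pos'],o['wrist_force'],o['finger_force'])"; python3 q.py
```

```text
time: 30.63
tool_pos: [0.5148, -0.2943, 0.0918]
ee_rot: [3.141, 0.0, 1.045]
wrist_force: [-0.1, -0.2, 1.0]
[ 0.51478361 -0.29426781  0.09184631] [-0.09921212 -0.18844973  1.04648056] 0.8245834374247352
red sum 76 cx 225.37
```

```bash
python3 -m creep '[[0,[0,-0.11,0],0.015],[0,[0,-0.22,0],0.03],[0,[0,-0.15,0],0.02],[0,[0,0,0],0],[0,[0,0,0],0],[0,[0,0,0],0]]'|head -2; python3 w.py; python3 q.py; python3 -m creep '[[0,[0,0,-0.1],0],[0,[0,0,-0.2],0],[0,[0,0,-0.3],0],[0,[0,0,0],0],[0,[0,0,0],0],[0,[0,0,0],0]]'|head -2; python3 q.py
```

```text
time: 31.18
tool_pos: [0.5107, -0.2918, 0.0917]
x -0.1521 y 0.0122 z 0.0917 F -0.88 -0.03 2.31
red sum 0 cx 0.0
time: 31.73
tool_pos: [0.5105, -0.2917, 0.0974]
red sum 0 cx 0.0
```

The red line is gone under the bridge, as wanted. Back to the pin.

```bash
python3 -m creep '[[0,[0,0,-1.5],0],[0,[0,0,-1.5],-0.125],[0.04,[-1.5,0.3,0],0],[0.04,[-2.3,0.32,0],0],[0.04,[-1.52,0.3,0],0],[0.04,[0,0,0],0],[0.04,[0,0,0],0],[0.04,[0,0,0],0]]'
python3 - <<'E'
from h import *
for i in range(1):
    o=get_obs();p=o["tool_pos"];y=o["ee_rot"][2];d=np.array([.4948,-.3434])-p[:2]
    print(p,"dx",d@[np.cos(y),np.sin(y)],"dy",d@[np.sin(y),-np.cos(y)])
E
python3 q.py
```

```text
time: 32.45
tool_pos: [0.4945, -0.343, 0.1268]
ee_rot: [-3.14, -0.001, 1.103]
wrist_force: [-0.4, 0.2, -0.5]
width: 0.0367
finger_force: 0.0
[ 0.49454959 -0.34304363  0.12676796] dx -0.0002053387112889105 dy 0.00038411324192397624
red sum 0 cx 0.0
```

```bash
python3 -m creep '[[0.04,[0,0.03,1.4],0],[0.04,[0,0,1.5],0],[0.04,[0,0,1.2],0],[0.04,[0,0,0.5],0],[0.04,[0,0,0.3],0],[0.04,[0,0,0],0],[0,[0,0,0],0],[0,[0,0,0],0],[0,[0,0,0],0],[0,[0,0,0],0],[0,[0,0,0],0],[0,[0,0,0],0],[0,[0,0,0],0]]'; python3 q.py
```

```text
time: 33.58
tool_pos: [0.4955, -0.3438, 0.0794]
ee_rot: [3.14, 0.0, 1.105]
wrist_force: [-0.1, 0.2, 3.1]
width: 0.0161
finger_force: 30.0
red sum 0 cx 0.0
```

Converted, -0.0003 m is -0.03, 0.03 m is 3.

```bash
python3 -m creep '[[0,[0,0,-0.5],0],[0,[0,0,-1],0],[0,[0,0,-1.5],0],[0,[0,0,-1.5],0],[0,[0,0,-2],0],[0,[0,0,-1.8],0],[0,[1.5,0,0],0],[0,[3,-0.03,0],0],[0,[3,-0.03,0],0],[0,[3,-0.03,0],0],[0,[3,-0.03,0],0],[0,[3,-0.03,0],0],[0,[2.5,0,0],0],[0,[1.45,0,0],0],[0,[0,0,0],0],[0,[0,0,0],0],[0,[0,0,0],0]]'; python3 q.py; python3 w.py
```

```text
time: 35.05
tool_pos: [0.5851, -0.1609, 0.1612]
ee_rot: [-3.141, 0.001, 1.104]
wrist_force: [0.1, 0.1, -0.4]
width: 0.0163
finger_force: 30.0
red sum 0 cx 0.0
x -0.0024 y 0.0009 z 0.1614 F 0.02 -0.74 0.48
```

```bash
python3 -m creep '[[0,[0.14,0,0.4],0],[0,[0,0,0.5],0],[0,[0,0,0.3],0],[0,[0,0,0.1],0],[0,[0,0,0.1],0],[0,[0,0,0.1],0],[0,[0,0,0.1],0],[0,[0,0,0.1],0],[0,[0,0,0.1],0],[0,[0,0,0.1],0],[0,[0,0,0],0]]'|head -2; python3 w.py
```

```text
time: 36.02
tool_pos: [0.5862, -0.1588, 0.1424]
x 0.0004 y 0.0008 z 0.1424 F 0.34 0.22 0.41
```

In the slot again. Down to the plate.

```bash
python3 -m creep '[[0,[0,0,0.15],0],[0,[0,0,0.2],0],[0,[0,0,0.2],0],[0,[0,0,0.2],0],[0,[0,0,0.2],0],[0,[0,0,0.15],0],[0,[0,0,0.1],0],[0,[0,0,0.1],0],[0,[0,0,0.07],0],[0,[0,0,0.07],0],[0,[0,0,0],0]]'|head -2; python3 w.py
```

```text
time: 36.93
tool_pos: [0.5862, -0.1589, 0.1281]
x 0.0003 y 0.0009 z 0.1281 F 0.3 0.25 -0.59
```

Converted, 0.0007 m is 0.07.

```bash
python3 -m creep '[[0,[0,0,0.07],0],[0,[0,0,0.07],0],[0,[0,0,0.07],0],[0,[0,0,0],0]]'|head -2; python3 w.py; python3 q.py
```

```text
time: 37.27
tool_pos: [0.5862, -0.1588, 0.1259]
x 0.0003 y 0.0009 z 0.1259 F -0.33 -0.75 -0.09
red sum 0 cx 0.0
```

No contact where it stood on the plate before. I'll continue.

Converted, 0.0007 m is 0.07.

```bash
python3 -m creep '[[0,[0,0,0.07],0],[0,[0,0,0.07],0],[0,[0,0,0.07],0],[0,[0,0,0.07],0],[0,[0,0,0],0]]'|head -2; python3 w.py
```

```text
time: 37.73
tool_pos: [0.5862, -0.1588, 0.123]
x 0.0003 y 0.0008 z 0.1230 F -0.69 0.02 -0.44
```

Converted, 0.001 m is 0.1, 0.0007 m is 0.07.

```bash
python3 -m creep '[[0,[0,0,0.1],0],[0,[0,0,0.1],0],[0,[0,0,0.07],0],[0,[0,0,0.05],0],[0,[0,0,0],0]]'|head -2; python3 w.py; python3 -m creep '[[0,[0,0,0.05],0],[0,[0,0,0.05],0],[0,[0,0,0],0]]'|head -2; python3 w.py
```

```text
time: 38.15
tool_pos: [0.5862, -0.1588, 0.1199]
x 0.0003 y 0.0009 z 0.1199 F 0.4 0.11 -0.03
time: 38.4
tool_pos: [0.5864, -0.1589, 0.1194]
x 0.0003 y 0.0010 z 0.1194 F 0.06 -0.64 0.66
```

Converted, 0.0005 m is 0.05, 0.0004 m is 0.04.

```bash
python3 -m creep '[[0,[0,0,0.05],0],[0,[0,0,0.04],0],[0,[0,0,0],0]]'|head -2; python3 w.py
```

```text
time: 38.65
tool_pos: [0.5864, -0.1589, 0.1194]
x 0.0003 y 0.0011 z 0.1194 F -0.62 -2.38 5.17
```

Seated: the motion stopped at z = 0.1194 with 5 N. I'll let go and go up.

Converted, -0.04 m is -4, -0.035 m is -3.5.

```bash
python3 -m creep '[[0,[0,0,0.03],0],[0.035,[0,0,0],0],[0.035,[0,0,0],0],[0.035,[0,0,0],0],[0.04,[0,0,-1],0],[0.04,[0,0,-2],0],[0.04,[0,0,-3],0],[0.04,[0,0,-3.5],0],[0.04,[-3.5,0,-3],0],[0.04,[-4,0,0],0],[0.04,[-4,0,0],0],[0.04,[-4,0,0],0],[0.04,[-4,0,0],0],[0.04,[-3,0,0],0],[0.04,[0,0,0],0],[0.04,[0,0,0],0]]'
python3 - <<'E'
from h import *
t=snapshot("side");s=snapshot("top");print(blobs(red(t["color"],100)))
cv2.imwrite("pics/c6.png",np.hstack([cv2.resize(t["color"][140:225,180:300],(480,340),interpolation=cv2.INTER_CUBIC),cv2.resize(s["color"][145:235,220:305],(320,340),interpolation=cv2.INTER_CUBIC)]))
b=max(blobs(red(t["color"],100)),key=lambda z:z[1] if 150<z[0][1]<200 else 0); print(proj(t,[[.5853,-.1587,.114],[.5853,-.1587,.138]]))
E
```

```text
time: 39.98
tool_pos: [0.486, -0.3581, 0.2401]
ee_rot: [-3.142, -0.0, 1.102]
wrist_force: [-0.1, -0.0, -0.5]
width: 0.0398
finger_force: 0.0
[([224.47, 183.84], 81), ([69.0, 272.5], 2), ([72.0, 275.5], 2)]
[[225.0416301  189.12905142]
 [224.96329209 180.16563494]]
```

View pics/c6.png

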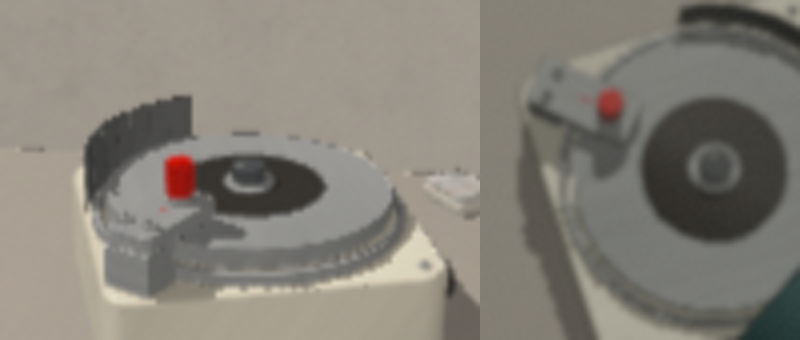

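The pin stands upright on the bridge. Its head centre in the side view is (224.5,183.8), as expected for a seated shoulder, and the robot is clear of everything.

```bash
python3 -c "
from bench import *
print(close_job())"
```

```text
the job is handed in; nothing more can be done
None
```

The plate is locked: it stands still with the red pin down through the slot into its hole, shoulder on the bridge, and the robot is clear, handed in at about 40 s; the first insertion missed the hole, so I tried nudging the plate with the pin tip, then parked the pin again and re-aligned the plate with the fingertips before the second try.

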